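# Spin washed tomatoes dry and park the basket at the pouring lip

## Robot

A 6-joint arm with a two-finger parallel gripper is mounted at the origin on the work surface. World frame = base frame: x ahead of the robot, y to its left, z up, the work surface at z = 0. Lengths are in m, angles in degrees, forces in N, time in s.
With the tool pointing down it reaches from about 0.25 to 0.725 m from the base axis. Payload 9.7 kg.
Tool frame: the origin (TCP) lies between the finger pads; the fingertips stand 19 mm ahead of it and the grasp point (between the pads) is the TCP; z points along the fingers, y is the line along which they close (so a half turn about z gives the same grasp; the last joint's range is limited). The gripper opens to 85 mm and grips with 20 to 120 N. Pads are 22 mm wide; open, the fingers measure 114 mm over their backs; the gripper's body (76 mm by 85 mm) begins 54 mm behind the grasp point. The pads swing forward as they close: fully open they stand 13 mm farther back than shut.
Start: joints at [73.51, 4.979, 10.078, 95.1, 0, 90], TCP at [0.156, 0.527, 0.212] pointing down, gripper open.
Joint ranges: [-179.16, 179.16], [-48.56, 103.87], [-65.8, 70.77], [-126.05, 130.52], [-82.76, 87.17], [-180, 180]. Speed limits (degrees/s): [127.2, 127.2, 147.25, 180, 180, 180].

## Interface

Orientations are given as [roll, pitch, yaw] about the fixed x, y, z axes, in that order (R = Rz(yaw) Ry(pitch) Rx(roll)).
In Python, from workcell import bot gives the robot as it stands. The module is installed in compiled form; this text tells all that it offers.
- The arm moves only by the shell command python3 -m crank 'ROWS' [OPENING] [FORCE]. ROWS is JSON, a list that holds one entry, the list of rows, each a list of 6 numbers: the shift along the world's x, y, z as a fraction of full scale, then the turn, a rotation vector about the world's x, y, z as a fraction of full scale. In form: [[[x, y, z, wx, wy, wz], ...]]. A call has 1 to 20 rows; each row shifts and turns the commanded pose from where the row before left it; what a row does not reach is not made up. Full scale, the value 1, is 20 mm for a shift and 0.12 rad for a turn. A row lasts 1/12 s, in which the tool goes at most 41.7 mm and 7.16 degrees, less where a joint would pass 70% of its speed; a pose out of reach is approached as far as the arm can. A call with a number of a shift or a turn outside -1 to 1 is refused whole. A call with a gripper value outside its range is refused whole. OPENING is the opening, from 0 (shut) to 1 (fully open), set as the call begins (- or left out, the last holds). The fingers move at their own pace and stop on an object; FORCE is the grip in N (left out, the last holds). Time passes only in rows, so rows that do not move let the fingers close. It gives the time, the measured TCP pose, the force, the opening and the grip force at its end, in the units of the state.
- bot.get_obs(): the state, without advancing time (a new reading comes with each control period).
- bot.camera(name): name is "scene" or "side" or "wrist"; returns the picture (420x560x3 uint8, red, green, blue); there is no depth.
- bot.camera_model(name): a dict with "vertical_fov" (degrees; the focal length in pixels is half the picture's height over the tangent of half this angle, whatever the lens; pixels are square), "cx", "cy" (the principal point, pixels), "k1" (the pictures are not rectified: a ray, as slopes to the right and down, at radius r is drawn at 1 + k1 r^2 times it, then the intrinsics apply), "R" (3x3) and "t" (3): a world point X has camera coordinates R X + t. Camera axes: x right, y down, z forward; pixel columns grow to the right and rows downward; lengths in m; the calibration is good to about 2 mm. A picture is of the moment at which its call begins: read the wrist's pose just before it. camera_model takes no time and is no camera call; for the wrist camera it gives the pose at the moment of the call.
- bot.job_done(): hands the job in; it is judged then, once.
The state is a dict: "time": time; "q": joint angles; "qd": joint speeds; "joint_efforts": joint torques, N m; "ee_pos": TCP position; "tcp_rot": TCP orientation; "wrist_force": force on the tool from outside, world axes, zero at the start; "torque": the same for the moment, N m; "opening": finger opening in m; "grasp_force": force on a finger pad.
Only numpy, scipy, OpenCV 4.12 (cv2) and the standard library are available. Lean on these libraries where they do the work, as an engineer would, in place of code of your own. Each camera call takes 0.05 s, during which the arm holds its last target. There are 200 camera calls.

## Task

Spin the washed tomatoes dry: take the spinner's black crank and turn the basket anticlockwise (seen from above) up to 20 turns a minute, keep the basket within 4 turns a minute of that for 6 seconds without a break, and never let it reach 30. Then bring it to a standstill with its lifting ear right over the bowl's pouring lip, let go and move the hand clear. Work the basket only through the crank, without touching the basket itself, and leave everything else on the counter where it stands.

Things in the scene. Friction and masses are not known exactly. Their poses are not given: they have to be found in the camera images.
- bowl: the spinner's outer bowl: open brushed-steel bowl, 244 mm across, 130 mm high, fixed to the counter. Origin on the counter under its centre (the turning axis of basket and crank is its vertical z axis); its +x axis points to the pouring lip, the only one, a 44 mm wide chute that sticks out from the rim to 170 mm from the axis
- axle (a point): point on the turning axis, 147 mm above the counter. The crank drives the basket about it through a slipping grease coupling: torque on the basket = 0.005 N m per rad/s that the crank is faster than the basket. So the basket has no fixed angle to the crank, follows with a time constant of about 0.9 s, turns slower than the crank and runs on when the crank stops
- lip (a point): mark on the bowl, straight above the root of the pouring lip: 128 mm from the axis, 147 mm above the counter. Its x axis points outward
- strainer: white strainer basket with red tomatoes, 208 mm across at its rim 143 mm above the counter, turning inside the bowl. Origin on the axis at counter height, +x axis towards its lifting ear. Nominal mass 1.3 kg, moment of inertia about the axis 0.0051 kg m2 (the hidden load varies by about 30%)
- ear (a point): the basket's only lifting ear: black plastic tab 40 mm wide that reaches out over the bowl's rim to 144 mm from the axis, its top 155 mm above the counter. The point lies in the middle of the tab, 128 mm from the axis, so it meets lip when the ear is over the lip
- basket (a joint): angle of the basket in the bowl (rad), growing without end anticlockwise seen from above; the ear is over the lip at 0 and every whole turn (2 pi). 20 turns a minute is 2.09 rad/s and takes about 3.2 rad/s of the crank, 2.7 to 3.9 as drag varies. Nominal drag: 0.0035 N m of dry friction from a hidden rubbing ring (varies by two thirds; holds the standing basket) plus 0.001 N m per rad/s
- grip (a point): grasp point on the crank: on the axis of its upright black knob, 30 mm in diameter, 178 to 226 mm above the counter, which spins freely on the crank arm, so the hand need not turn. Point at 207 mm height, on a circle of 55 mm radius round the axle. The arm, a black bar under the knob, has its top at 175 mm, its 32 mm hub on the axle at 180 mm; the crank turns all round
- grater: bystander: steel box grater, 92 x 106 x 236 mm; origin under its centre
- milk_pan: bystander: open steel pan, 120 mm across, 70 mm high, black handle to its -x; origin under its centre
- saucepan: bystander: lidded steel saucepan, 150 mm across, 130 mm high with its black lid knob, black handle to its -x; origin under its centre
- mug: bystander: white mug, 80 mm across, 95 mm high; origin under its centre
- jar: bystander: glass jar, 72 mm across, 120 mm high; origin under its centre
- spoon: bystander: wooden spoon 240 mm long, lying along its x axis; origin under its centre
- dip_bowl: bystander: small white bowl, 110 mm across, 50 mm high; origin under its centre

How it is judged:
By the outcome, as a careful person would: the job done as asked, in the order asked, and still so for the second after the job is handed in, with the robot touching nothing.
It also fails if it takes over 61 s, if anything falls off the work surface, if the arm or the gripper's body presses on something with over 40 N, if the wrist force passes 120 N, or if a joint passes its speed limit or range.

## Working session

There is one attempt and no reset: what is moved stays moved. The work goes in short steps, Python scripts to look and compute and a shell command to move; the robot and the scene stay as the last step left them, time stands still between calls to the robot, and variables do not carry over. Pictures are saved under pics/ and viewed, at most 10 in all, crops included, and the job is handed in when it is done.

```bash
mkdir -p pics; cat > h.py <<'E'
import numpy as np, cv2
from workcell import bot
def ray(m,u,v):
    f=210/np.tan(np.radians(m['vertical_fov']/2)); x=(u-m['cx'])/f; y=(v-m['cy'])/f
    rd=np.hypot(x,y); r=rd
    for _ in range(30): r=rd/(1+m['k1']*r*r)
    s=r/rd if rd>0 else 1
    R=np.array(m['R']); return -R.T@np.array(m['t']), R.T@np.array([x*s,y*s,1])
def onz(m,u,v,z):
    c,d=ray(m,u,v); return c+d*(z-c[2])/d[2]
def proj(m,X):
    f=210/np.tan(np.radians(m['vertical_fov']/2)); p=np.array(m['R'])@X+np.array(m['t']); x,y=p[:2]/p[2]; k=1+m['k1']*(x*x+y*y)
    return m['cx']+f*x*k, m['cy']+f*y*k
def tri(rs):
    A=0;b=0
    for c,d in rs:
        d=d/np.linalg.norm(d); P=np.eye(3)-np.outer(d,d); A=A+P; b=b+P@c
    return np.linalg.solve(A,b)
E
python3 - <<'E'
from h import *
ims=[]
for n in("scene","side","wrist"):
    m=bot.camera_model(n); im=bot.camera(n); cv2.imwrite(f'pics/{n}0.png',im[:,:,::-1])
    print(n,m)
o=bot.get_obs();print(o)
E
```

```text
scene {'vertical_fov': 42.99530775500134, 'cx': 281.6174434236006, 'cy': 209.8574805636909, 'k1': -0.0033840652531192473, 'R': array([[ 0.70694537,  0.70700964,  0.01912102],
       [ 0.42878508, -0.40693257, -0.80656633],
       [-0.5624692 ,  0.57839714, -0.59083428]]), 't': array([-0.27415624, -0.12736425,  2.06266439])}
side {'vertical_fov': 49.19848987580418, 'cx': 279.2499047483178, 'cy': 211.1906596327921, 'k1': -0.046334862307720374, 'R': array([[ 0.75533749, -0.65532662,  0.00350677],
       [-0.46369066, -0.5382216 , -0.70378156],
       [ 0.46309421,  0.52996654, -0.71040778]]), 't': array([-0.43164764,  0.26569519,  1.26198833])}
wrist {'vertical_fov': 61.53782549227365, 'cx': 285.95997666103636, 'cy': 206.12974852080512, 'k1': -0.0005378675330248596, 'R': array([[ 2.83870263e-01,  9.58862256e-01, -9.20511305e-04],
       [ 9.15513381e-01, -2.70751232e-01,  2.97538267e-01],
       [ 2.85048984e-01, -8.53050064e-02, -9.54709449e-01]]), 't': array([-0.54937846, -0.03965657,  0.37938716])}
{'time': 0.15, 'q': array([7.35106449e+01, 5.00398172e+00, 1.00446226e+01, 9.51005705e+01,
       1.46956523e-03, 8.99993157e+01]), 'qd': array([ 0.00674587, -0.07504241,  0.13011443,  0.0595112 , -0.03759537,
        0.125072  ]), 'joint_efforts': array([ 1.81860723e-04, -5.20764112e+01,  4.65043724e+01,  1.39674306e-02,
        1.88725409e-05,  7.81153062e-06]), 'ee_pos': array([0.15604514, 0.52718664, 0.21184246]), 'tcp_rot': array([-1.79940070e+02, -1.47028016e-03,  1.63511328e+02]), 'wrist_force': array([-0.46720576,  0.6307301 , -0.01820732]), 'torque': array([-0.02655688,  0.01177349,  0.0179002 ]), 'grasp_force': 0.0, 'opening': 0.08526276234942842}
```

View pics/scene0.png

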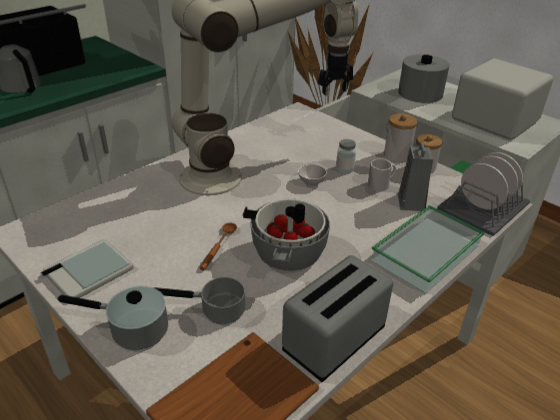

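View pics/side0.png

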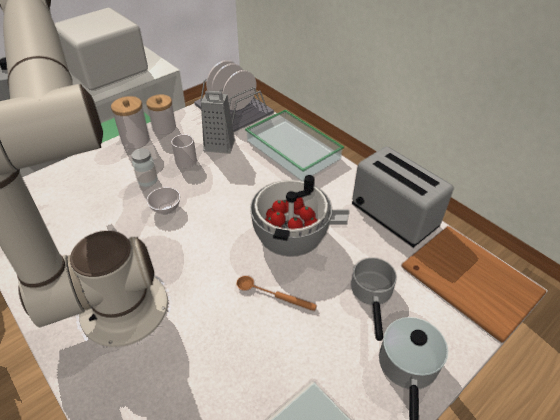

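View pics/wrist0.png

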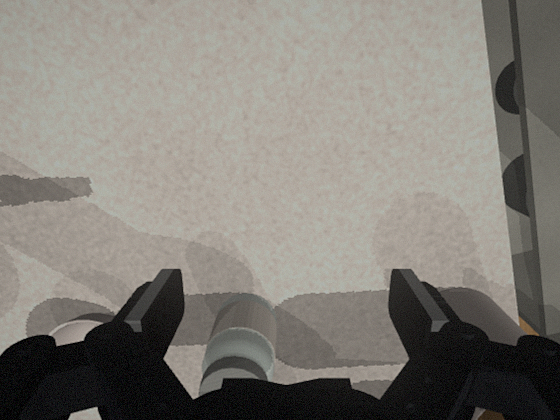

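Scene view: the spinner is at about (290,230), with the ear at (250,214), the lip at (283,253) and the knob near (298,212). Side view: knob (309,184), hub (291,197), ear (281,234), lip (341,216). Next I enlarge both.

```bash
python3 - <<'E'
from h import *
a=cv2.imread('pics/scene0.png')[185:285,235:335]; b=cv2.imread('pics/side0.png')[165:265,250:350]
c=np.hstack([cv2.resize(x,(400,400),interpolation=cv2.INTER_CUBIC) for x in(a,b)])
cv2.imwrite('pics/crop1.png',cv2.convertScaleAbs(c,alpha=1.5))
ms,md=bot.camera_model('scene'),bot.camera_model('side')
for n,s,d in(('knobtop?',(298,208),(309,179)),('ear',(250,214),(281,234)),('lip',(283,257),(348,216))):
    print(n,tri([ray(ms,*s),ray(md,*d)]))
E
```

```text
knobtop? [ 0.57575378 -0.12483315  0.22043938]
ear [ 0.42447393 -0.17679354  0.14226607]
lip [ 0.62691844 -0.23913406  0.13017842]
```

View pics/crop1.png

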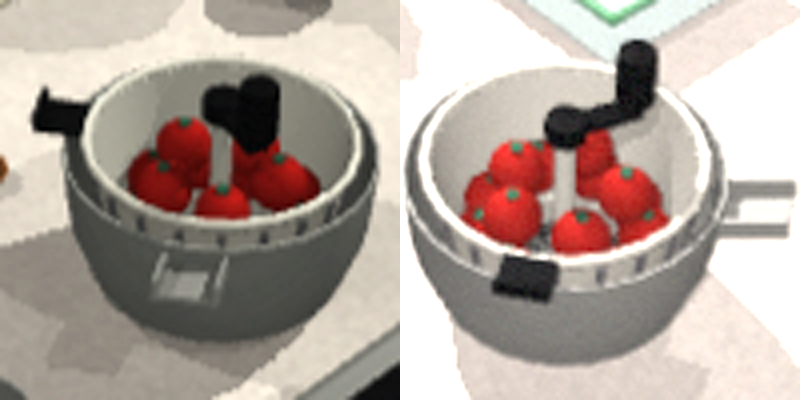

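Crop: scene knob top (300,205.5), hub top (289.7,210), ear (250.5,213), lip end (280,259). Side knob top (309,177), hub top (291.5,195), ear (281.7,233), lip end (348.7,216).

```bash
python3 - <<'E'
from h import *
ms,md=bot.camera_model('scene'),bot.camera_model('side')
for n,s,d in(('knobtop',(300.2,205.5),(309.2,177)),('hub',(289.7,209.5),(291.5,195)),('ear',(250.5,213.5),(281.7,233)),('lip',(280,259),(348.7,216))):
    print(n,tri([ray(ms,*s),ray(md,*d)]))
print('planes hub',onz(ms,289.7,209.5,.18),onz(md,291.5,195,.18))
print('knob',onz(ms,300.2,205.5,.226),onz(md,309.2,177,.226))
# rim by white basket: left/right extremes of the bowl rim at z=.143 from crop ellipse
for m,c in((ms,(290.2,222)),(md,(291,211))): print(onz(m,*c,.143))
E
```

```text
knobtop [ 0.57854506 -0.12093078  0.22658841]
hub [ 0.52532311 -0.10691219  0.17786506]
ear [ 0.42672644 -0.17694034  0.14522196]
lip [ 0.62575735 -0.24569614  0.1304056 ]
planes hub [ 0.52796508 -0.11081216  0.18      ] [ 0.52449456 -0.10698454  0.18      ]
knob [ 0.57820164 -0.12087292  0.226     ] [ 0.57928856 -0.11996708  0.226     ]
[ 0.53895746 -0.11843025  0.143     ]
[ 0.50516204 -0.12751811  0.143     ]
```

```bash
python3 -m crank '[[[0.58,-0.99,0.41,0,0,-0.39],[0.58,-0.99,0.41,0,0,-0.39],[0.58,-0.99,0.41,0,0,-0.39],[0.58,-0.99,0.41,0,0,-0.39],[0.58,-0.99,0.41,0,0,-0.39],[0.58,-0.99,0.41,0,0,-0.39],[0.58,-0.99,0.41,0,0,-0.39],[0.58,-0.99,0.41,0,0,-0.39],[0.58,-0.99,0.41,0,0,-0.39],[0.58,-0.99,0.41,0,0,-0.39],[0.58,-0.99,0.41,0,0,-0.39],[0.58,-0.99,0.41,0,0,-0.39],[0.58,-0.99,0.41,0,0,-0.39],[0.58,-0.99,0.41,0,0,-0.39],[0.58,-0.99,0.41,0,0,-0.39],[0.58,-0.99,0.41,0,0,-0.39]]]' 1 40
python3 -m crank '[[[0.58,-0.99,0,0,0,-0.39],[0.58,-0.99,0,0,0,-0.39],[0.58,-0.99,0,0,0,-0.39],[0.58,-0.99,0,0,0,-0.39],[0.58,-0.99,0,0,0,-0.39],[0.58,-0.99,0,0,0,-0.39],[0.58,-0.99,0,0,0,-0.39],[0.58,-0.99,0,0,0,-0.39],[0.58,-0.99,0,0,0,-0.39],[0.58,-0.99,0,0,0,-0.39],[0.58,-0.99,0,0,0,-0.39],[0.58,-0.99,0,0,0,-0.39],[0.58,-0.99,0,0,0,-0.39],[0.58,-0.99,0,0,0,-0.39],[0.58,-0.99,0,0,0,-0.39],[0.58,-0.99,0,0,0,-0.39],[0,0,0,0,0,0],[0,0,0,0,0,0],[0,0,0,0,0,0]]]'
python3 - <<'E'
from h import *
o=bot.get_obs(); m=bot.camera_model('wrist'); im=bot.camera('wrist'); print(o['ee_pos'],o['tcp_rot'],o['q'],o['time']); np.save('m1.npy',m,allow_pickle=True)
cv2.imwrite('pics/w1.png',im[:,:,::-1])
E
```

```text
time: 1.48
ee_pos: [0.342, 0.2095, 0.3439]
tcp_rot: [-180.0, 0.0, 120.5]
wrist_force: [0.6, -0.4, 0.9]
opening: 0.0856
grasp_force: 0.0
time: 3.07
ee_pos: [0.5271, -0.106, 0.3434]
tcp_rot: [-180.0, -0.0, 77.7]
wrist_force: [-0.0, -0.6, 0.6]
opening: 0.0858
grasp_force: 0.0
[ 0.52709627 -0.10600089  0.34341398] [-1.79961166e+02 -1.12443464e-02  7.77259812e+01] [-1.13774106e+01  8.92135247e+00  2.95539450e+01  1.10671246e+02
  1.18506525e-02  9.08966003e+01] 3.0667
```

View pics/w1.png

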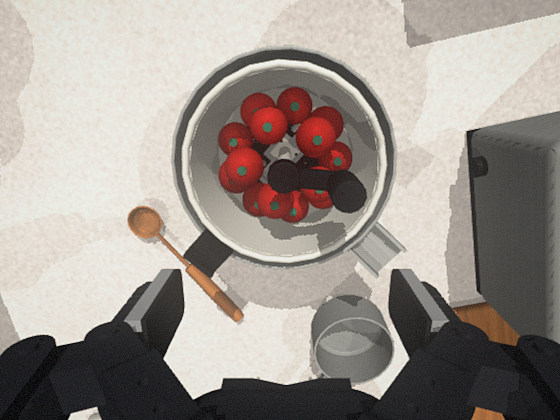

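The wrist view shows the hub top at (284,176), knob top at (349,190), basket rim ring centred near (285,160), ear at (210,250) and lip at (378,250).

```bash
python3 - <<'E'
from h import *
m=np.load('m1.npy',allow_pickle=True).item(); im=cv2.imread('pics/w1.png')
ms,md=bot.camera_model('scene'),bot.camera_model('side')
# bright rim of basket: radial search from (285,160)
hsv=cv2.cvtColor(im,cv2.COLOR_BGR2HSV); g=im.min(2).astype(float)
P=[]
for a in np.arange(0,360,3):
    r=np.arange(85,112); u=285+r*np.cos(np.radians(a)); v=160+r*np.sin(np.radians(a))
    p=g[v.round().astype(int),u.round().astype(int)]; k=p.argmax()
    if p[k]>150: P.append(onz(m,u[k],v[k],.143)[:2])
P=np.array(P)
for _ in range(4):
    A=np.c_[2*P,np.ones(len(P))]; s=np.linalg.lstsq(A,(P**2).sum(1),rcond=None)[0]; c=s[:2]; R=np.sqrt(s[2]+c@c)
    e=np.abs(np.linalg.norm(P-c,axis=1)-R); P=P[e<max(.004,2*e.std())]
print('rim',c,R,len(P),e.max())
print('hub',onz(m,284,175.5,.18),'tri',tri([ray(m,284,175.5),ray(ms,289.7,209.5),ray(md,291.5,195)]))
k=tri([ray(m,349,190),ray(ms,300.2,205.5),ray(md,309.2,177)])
print('knob',onz(m,349,190,.226),'tri',k)
for n,u,v,z in(('ear',208,250,.155),('lip',378,249,.13)):
    q=onz(m,u,v,z)[:2]-c; print(n,np.linalg.norm(q),np.degrees(np.arctan2(*q[::-1])))
q=k[:2]-c; print(np.linalg.norm(q),np.degrees(np.arctan2(*q[::-1])))
# dark blob of knob+arm
E
```

```text
rim [ 0.52663881 -0.10131935] 0.10347442377234474 115 0.0015817642227479167
hub [ 0.52722821 -0.10120376  0.18      ] tri [ 0.52595454 -0.10433705  0.17587841]
knob [ 0.5789014  -0.11458082  0.226     ] tri [ 0.57880476 -0.11786027  0.22427112]
ear 0.11968095877106345 -145.43723145849302
lip 0.14611967507979323 -54.061491196472055
0.054725577530848675 -17.592922391966308
```

```bash

python3 -m crank '[[[0.52,-0.1,-0.85,0,0,0],[0.52,-0.1,-0.85,0,0,0],[0.52,-0.1,-0.85,0,0,0],[0.52,-0.1,-0.85,0,0,0],[0.52,-0.1,-0.85,0,0,0],[0,0,0,0,0,0],[0,0,0,0,0,0]]]'
python3 - <<'E'
from h import *
o=bot.get_obs(); m=bot.camera_model('wrist'); im=bot.camera('wrist'); print(o['ee_pos'],o['time']); np.save('m2.npy',m,allow_pickle=True)
for n,z in(('knob',.226),('hub',.18)):print(n,proj(m,np.array([*((.5789,-.1146) if n=='knob' else (.5266,-.1013)),z])))
cv2.imwrite('pics/w2.png',im[:,:,::-1])
E
```

```text
time: 3.7
ee_pos: [0.5786, -0.1154, 0.2583]
tcp_rot: [-179.9, -0.0, 77.8]
wrist_force: [-0.9, 0.9, 1.3]
opening: 0.0856
grasp_force: 0.0
[ 0.57862143 -0.11536525  0.25832309] 3.7
knob (np.float64(284.698913012819), np.float64(229.51897380084912))
hub (np.float64(209.12797887850553), np.float64(203.71441333808986))
```

View pics/w2.png

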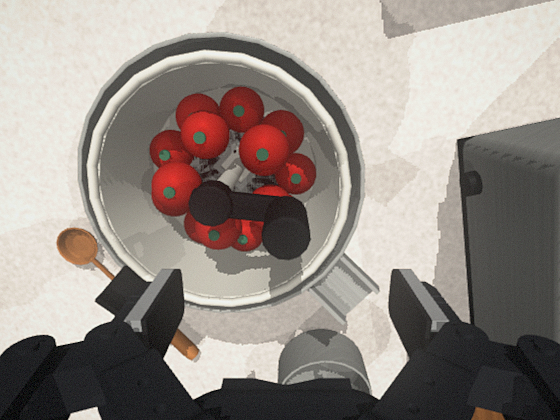

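The view shows the knob top centred about (286,234), hub (210,204), ear (135,292), lip (343,290); the knob is between the open fingers. I'll refine the axis from both views.

```bash
python3 - <<'E'
from h import *
m1=np.load('m1.npy',allow_pickle=True).item();m=np.load('m2.npy',allow_pickle=True).item(); im=cv2.imread('pics/w2.png')
g=im.min(2).astype(float);P=[]
for a in np.arange(0,360,3):
    r=np.arange(112,145); u=220+r*np.cos(np.radians(a)); v=178+r*np.sin(np.radians(a))
    p=g[v.round().astype(int),u.round().astype(int)]; k=p.argmax()
    if p[k]>150: P.append(onz(m,u[k],v[k],.143)[:2])
P=np.array(P)
for _ in range(6):
    A=np.c_[2*P,np.ones(len(P))]; s=np.linalg.lstsq(A,(P**2).sum(1),rcond=None)[0]; c=s[:2]; R=np.sqrt(s[2]+c@c)
    e=np.abs(np.linalg.norm(P-c,axis=1)-R); P=P[e<max(.003,2*e.std())]
print('rim',c,R,len(P),e.max())
print('hub',onz(m,210,204,.18),tri([ray(m,210,204),ray(m1,284,175.5)]))
for v in(233,235):print('knob',onz(m,286,v,.226),tri([ray(m,286,v),ray(m1,348.5,192)]))
for im,n in((cv2.imread('pics/w1.png'),(330,372,165,218)),(im,(255,315,180,265))):
    a,b,cc,d=n; k=(im[cc:d,a:b].max(2)<45); print(n); 
    rows=np.where(k.sum(1)>3)[0]; 
    for r in rows[::4]: x=np.where(k[r])[0]; print(cc+r,a+x.min(),a+x.max(),end=' | ')
for n,u,v,z in(('ear',133,292,.155),('lip',343,289,.13)):
    q=onz(m,u,v,z)[:2]-c; print(n,np.linalg.norm(q),np.degrees(np.arctan2(*q[::-1])))
E
```

```text
rim [ 0.52614724 -0.10118632] 0.10355208487103333 100 0.0023726355048433873
hub [ 0.52714807 -0.10163584  0.18      ] [ 0.52728639 -0.10129092  0.1805568 ]
knob [ 0.57918304 -0.11690766  0.226     ] [ 0.57877625 -0.11748668  0.22321002]
knob [ 0.57891462 -0.11814659  0.226     ] [ 0.57859518 -0.11697706  0.22647373]
(330, 372, 165, 218)
170 340 344 | 174 330 352 | 178 330 355 | 182 330 341 | 187 330 363 | 191 330 340 | (255, 315, 180, 265)
180 261 271 | 194 255 258 | 198 255 294 | 202 258 301 | 206 258 303 | 210 256 305 | 214 255 305 | 218 255 306 | 222 264 307 | 226 264 308 | 230 263 308 | 235 262 309 | 240 263 309 | ear 0.11430823252430793 -143.32803022825578
lip 0.14579282296617987 -54.39873922536292
```

```bash

python3 -m crank '[[[0.01,-0.03,-0.85,0,0,0],[0.01,-0.03,-0.85,0,0,0],[0,-0.02,-0.85,0,0,0],[0,0,0,0,0,0],[0,0,0,0,0,0]]]'
python3 -m crank '[[[0,0,0,0,0,0],[0,0,0,0,0,0],[0,0,0,0,0,0],[0,0,0,0,0,0],[0,0,0,0,0,0],[0,0,0,0,0,0],[0,0,0,0,0,0],[0,0,0,0,0,0]]]' 0 40
python3 -c "
from h import *
o=bot.get_obs();print(o['ee_pos'],o['wrist_force'],o['torque'],o['time'])"
```

```text
time: 4.17
ee_pos: [0.5792, -0.1176, 0.2089]
tcp_rot: [180.0, -0.0, 77.7]
wrist_force: [-1.0, 0.1, 0.6]
opening: 0.0855
grasp_force: 0.0
time: 4.83
ee_pos: [0.5797, -0.1178, 0.2075]
tcp_rot: [-180.0, 0.0, 77.7]
wrist_force: [0.6, -1.0, 0.8]
opening: 0.0002
grasp_force: 0.0
[ 0.57970008 -0.11783965  0.20754218] [ 0.64868504 -1.03999179  0.76885221] [-0.01344488  0.04520412 -0.05532159] 4.8333
```

The fingers closed on nothing, so I look.

```bash
python3 - <<'E'
from h import *
A=[bot.camera(n)[:,:,::-1].copy() for n in('scene','side','wrist')]
for n,x in zip('abc',A): cv2.imwrite(f'pics/z{n}.png',x)
a=cv2.resize(A[0][150:280,235:365],(400,400),interpolation=cv2.INTER_CUBIC);b=cv2.resize(A[1][130:260,240:370],(400,400),interpolation=cv2.INTER_CUBIC)
cv2.imwrite('pics/c2.png',np.hstack([cv2.convertScaleAbs(np.hstack([a,b]),alpha=1.6)]))
E
```

```text
(no output)
```

View pics/c2.png

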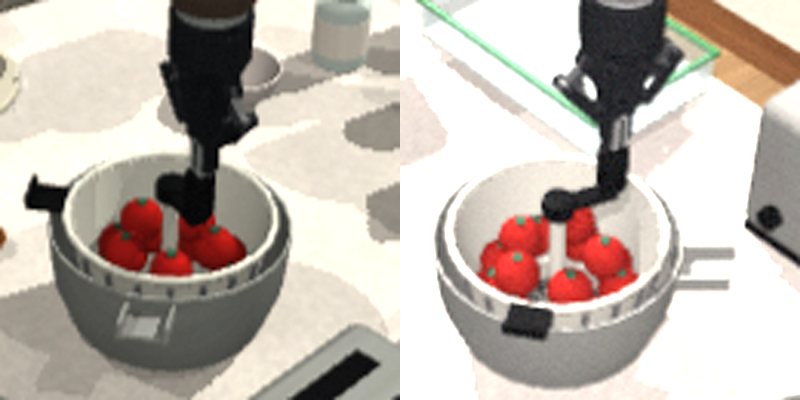

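View pics/zc.png

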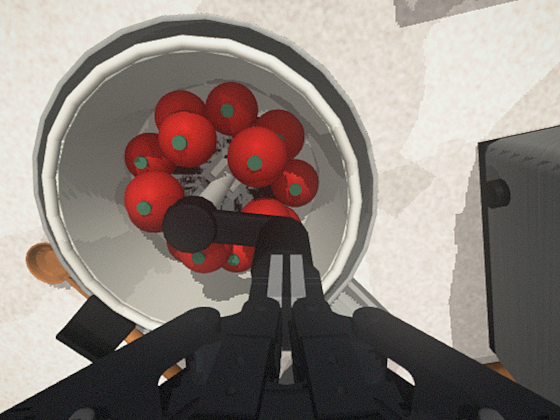

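```bash
python3 - <<'E'
from h import *
p=bot.get_obs()['ee_pos']; print(p,bot.get_obs()['opening'])
for n in('scene','side','wrist'):
    m=bot.camera_model(n)
    for dz in(0.019,0,-.019): print(n,dz,np.round(proj(m,p+[0,0,dz]),1))
    print('knob top/bottom at TCP xy',np.round(proj(m,np.array([*p[:2],.226])),1),np.round(proj(m,np.array([*p[:2],.178])),1))
m1=np.load('m1.npy',allow_pickle=True).item();m2=np.load('m2.npy',allow_pickle=True).item();m3=bot.camera_model('wrist')
for m in(m1,m2,m3): print('axis z.18,.143',proj(m,np.array([.5267,-.1014,.18])),proj(m,np.array([.5789,-.117,.226])))
E
python3 - <<'E'
import cv2
im=cv2.imread('pics/zc.png')[200:330,200:360]; a=cv2.imread('pics/za.png')[170:235,270:350]
im=cv2.convertScaleAbs(cv2.resize(im,(480,390)),alpha=4,beta=10); a=cv2.convertScaleAbs(cv2.resize(a,(320,260)),alpha=4,beta=10)
a=cv2.copyMakeBorder(a,0,130,0,0,0); import numpy as np
cv2.imwrite('pics/c3.png',np.hstack([im,a]))
E
```

```text
[ 0.57969964 -0.11783165  0.20756461] -0.0002479414782037445
scene 0.019 [301.3 205.1]
scene 0 [301.  210.5]
scene -0.019 [300.8 215.7]
knob top/bottom at TCP xy [301.3 205.3] [300.6 218.6]
side 0.019 [308.8 176.4]
side 0 [308.5 181.4]
side -0.019 [308.2 186.3]
knob top/bottom at TCP xy [308.8 176.6] [308. 189.]
wrist 0.019 [284.1 272.3]
wrist 0 [284.2 254.3]
wrist -0.019 [284.4 239.6]
knob top/bottom at TCP xy [284.1 271.7] [284.4 232.6]
axis z.18,.143 (np.float64(283.4959212797279), np.float64(175.81724207179673)) (np.float64(349.47330398310885), np.float64(192.79566079328492))
axis z.18,.143 (np.float64(209.30207160121813), np.float64(203.8174572751778)) (np.float64(285.56438788942995), np.float64(233.2372327333632))
axis z.18,.143 (np.float64(187.710944735826), np.float64(226.105913518098)) (np.float64(281.9546522378036), np.float64(270.4003447161105))
```

View pics/c3.png

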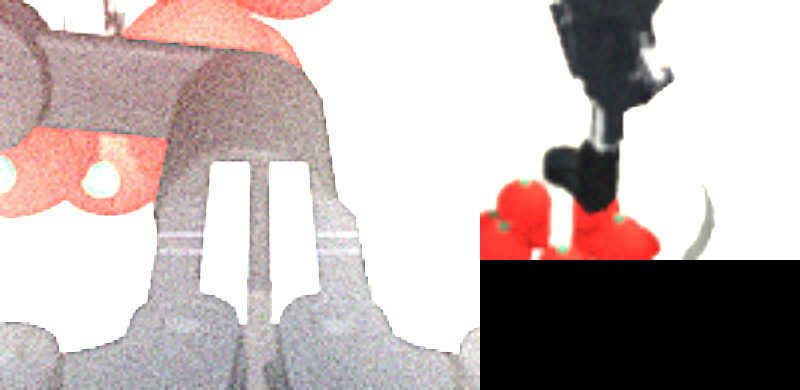

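```bash

python3 -m crank '[[[0.07,0.24,0,0,0,0],[0.06,0.24,0,0,0,0],[0.04,0.25,0,0,0,0],[0.02,0.25,0,0,0,0],[0,0,0,0,0,0],[0,0,0,0,0,0]]]'
python3 - <<'E'
from h import *
o=bot.get_obs();print(o['ee_pos'],o['wrist_force'],o['torque'],o['opening'])
a=bot.camera('scene')[165:235,265:345,::-1];b=bot.camera('side')[150:220,270:350,::-1]; c=bot.camera('wrist')[180:320,180:340,::-1]
z0=cv2.imread('pics/za.png')[165:235,265:345]
f=lambda x:cv2.convertScaleAbs(cv2.resize(x,(400,300),interpolation=cv2.INTER_CUBIC),alpha=2.5,beta=5)
cv2.imwrite('pics/c4.png',np.vstack([np.hstack([f(z0),f(a)]),np.hstack([f(b),f(c)])]))
E
```

```text
time: 5.48
ee_pos: [0.5836, -0.0977, 0.2076]
tcp_rot: [-180.0, 0.0, 77.8]
wrist_force: [-0.0, 0.6, 0.7]
opening: -0.0001
grasp_force: 0.0
[ 0.58355105 -0.09774498  0.20757094] [-0.03494582  0.5943714   0.74259122] [ 0.03746851  0.0303389  -0.01193465] -9.54704286211425e-05
```

View pics/c4.png

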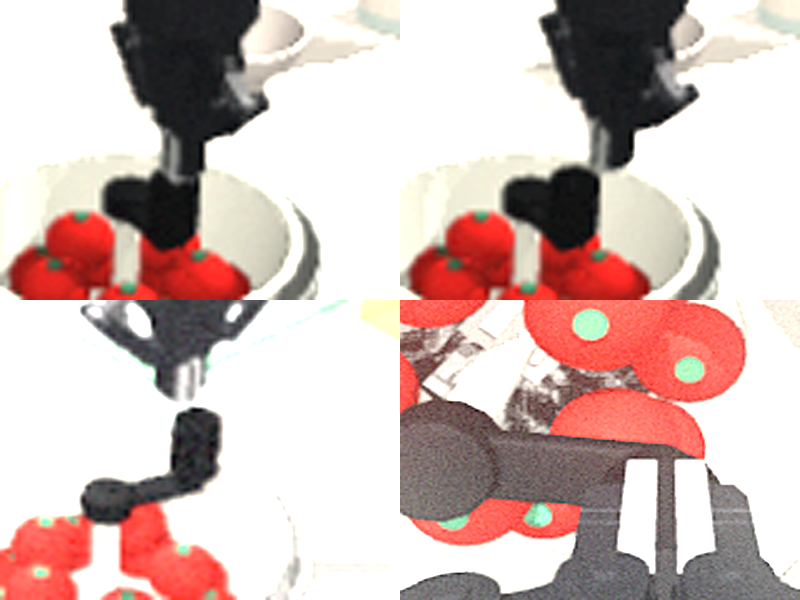

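Picture: the closed fingertips (scene 307.6,203.5; side 306,173) hang above the knob, so the tips are higher than the reported TCP suggests. I triangulate them.

```bash
python3 - <<'E'
from h import *
ms,md,m=[bot.camera_model(n) for n in('scene','side','wrist')]
t=tri([ray(ms,307.6,203.5),ray(md,306,172.9)]); p=bot.get_obs()['ee_pos']
print(t,p,p-t); print(proj(ms,p-[0,0,.019]),proj(md,p-[0,0,.019]))
# wrist: slit/pad tips at crop (667,460)->
u,v=180+(667-400)/2.5,180+(460-300)*140/300
print(u,v,proj(m,p-[0,0,.019]),proj(m,p),tri([ray(ms,307.6,203.5),ray(md,306,172.9),ray(m,u,v)]))
E
```

```text
[ 0.58604909 -0.098922    0.22525797] [ 0.58350148 -0.09827796  0.20762539] [-0.00254761  0.00064404 -0.01763257]
(np.float64(306.28881898353865), np.float64(213.49537138260672)) (np.float64(304.5115394059933), np.float64(182.329712847239))
286.8 254.66666666666669 (np.float64(284.3518325484356), np.float64(239.56327508536066)) (np.float64(284.23010830225985), np.float64(254.22793198623097)) [ 0.58602348 -0.09532762  0.22224391]
```

That makes all 10 views. In the fixed cameras the closed tips stand at z ≈ 0.225 while the reported TCP is 0.2076, so the hand must go about 35 mm lower. I'll open above the knob, recentre, and descend while watching the force.

```bash

python3 -m crank '[[[0,0,0.9,0,0,0],[0,0,0.9,0,0,0],[-0.1,-0.35,0,0,0,0],[-0.12,-0.37,0,0,0,0],[-0.11,-0.37,0,0,0,0],[0,0,0,0,0,0],[0,0,0,0,0,0],[0,0,0,0,0,0]]]' 1 40
python3 -m crank '[[[0,0,-0.8,0,0,0],[0,0,-0.8,0,0,0],[0,0,-0.6,0,0,0],[0,0,0,0,0,0]]]'
python3 -m crank '[[[0,0,-0.4,0,0,0],[0,0,-0.3,0,0,0],[0,0,-0.3,0,0,0],[0,0,0,0,0,0]]]'
```

```text
time: 6.3
ee_pos: [0.5767, -0.1202, 0.243]
tcp_rot: [-179.9, -0.0, 77.7]
wrist_force: [-0.1, 0.4, 0.9]
opening: 0.0853
grasp_force: 0.0
time: 6.63
ee_pos: [0.576, -0.1195, 0.1966]
tcp_rot: [-179.8, -0.0, 77.7]
wrist_force: [-0.3, -0.8, -0.6]
opening: 0.0856
grasp_force: 0.0
time: 6.97
ee_pos: [0.5767, -0.1199, 0.1785]
tcp_rot: [-179.9, 0.0, 77.7]
wrist_force: [-0.2, -0.3, 0.4]
opening: 0.0853
grasp_force: 0.0
```

```bash

python3 -m crank '[[[0,0,0,0,0,0],[0,0,0,0,0,0],[0,0,0,0,0,0],[0,0,0,0,0,0],[0,0,0,0,0,0],[0,0,0,0,0,0],[0,0,0,0,0,0]]]' 0 40
python3 - <<'E'
from h import *
o=bot.get_obs();print(o['ee_pos'],o['wrist_force'],o['torque'],o['opening'])
E
```

```text
time: 7.55
ee_pos: [0.5773, -0.1201, 0.1801]
tcp_rot: [179.9, -0.0, 77.7]
wrist_force: [1.8, -0.5, 3.3]
opening: 0.0289
grasp_force: 39.6
[ 0.57729168 -0.12012567  0.18011311] [ 1.75401698 -0.53323403  3.30910488] [-0.05743952 -0.30121326  0.01541042] 0.02887275362050594
```

Grasped (29 mm, 40 N). I start round the circle with a stop at 90° to check for radial force.

```bash

python3 -m crank '[[[0.036,0.139,0,0,0,0],[0.047,0.26,0,0,0,0],[0.024,0.359,0,0,0,0],[-0.094,0.712,0,0,0,0],[-0.275,0.663,0,0,0,0],[-0.437,0.57,0,0,0,0],[-0.57,0.437,0,0,0,0],[-0.663,0.275,0,0,0,0],[-0.712,0.094,0,0,0,0],[0,0,0,0,0,0],[0,0,0,0,0,0]]]'
python3 -m crank '[[[-0.712,-0.094,0,0,0,0],[-0.663,-0.275,0,0,0,0],[-0.57,-0.437,0,0,0,0],[-0.437,-0.57,0,0,0,0],[-0.275,-0.663,0,0,0,0],[-0.094,-0.712,0,0,0,0],[0,0,0,0,0,0],[0,0,0,0,0,0]]]'
```

```text
time: 8.47
ee_pos: [0.5237, -0.0481, 0.1801]
tcp_rot: [-180.0, -0.1, 77.8]
wrist_force: [0.7, 8.8, 6.4]
opening: 0.0285
grasp_force: 42.0
time: 9.13
ee_pos: [0.47, -0.1054, 0.18]
tcp_rot: [179.9, -0.0, 77.6]
wrist_force: [4.3, 0.0, 4.9]
opening: 0.0289
grasp_force: 41.9
```

```bash
cat > ear.py <<'E'
from h import *
import sys
C=(.5262,-.1035); LIP=-54.2
def prof(m,im):
    a=np.radians(np.arange(0,360,1)); g=im.max(2).astype(float); g=cv2.GaussianBlur(g,(3,3),0); s=0
    for r in (.128,.133,.138,.142):
        for k in(a,):
            X=np.c_[C[0]+r*np.cos(a),C[1]+r*np.sin(a),np.full(360,.155)]
            uv=np.array([proj(m,x) for x in X],np.float32)
            s=s+cv2.remap(g.astype(np.float32),uv[:,:1],uv[:,1:],cv2.INTER_LINEAR)[:,0]/4
    return s
def ear(cams=('scene','side'),ims=None):
    out=[]
    for i,n in enumerate(cams):
        t=bot.get_obs()['time']; m=bot.camera_model(n); im=ims[i] if ims else bot.camera(n)
        d=np.clip(75-prof(m,im),0,45); 
        k=np.ones(17)/17; c=np.convolve(np.r_[d[-8:],d,d[:8]],k,'valid'); 
        # runs of dark
        on=np.r_[d>15]; lab=[];i0=np.where(~on)[0]
        if len(i0):
            sh=i0[0]; o2=np.roll(on,-sh); e=np.diff(np.r_[0,o2.astype(int),0])
            lab=[(round((sh+(s+f-1)/2)%360-LIP)%360,int(f-s)) for s,f in zip(np.where(e==1)[0],np.where(e==-1)[0])]
        out.append((n,round(t,2),'angle,width rel lip:',lab))
    return out
if __name__=='__main__':
    for o in ear(): print(*o)
E
python3 - <<'E'
from ear import *
for k in('0',): 
    print(*ear(ims=[cv2.imread('pics/scene0.png'),cv2.imread('pics/side0.png')]),sep='\n')
print(*ear(ims=[cv2.imread('pics/za.png'),cv2.imread('pics/zb.png')]),sep='\n')
print(*ear(),sep='\n')
E
```

```text
('scene', 9.13, 'angle,width rel lip:', [(277, 17), (324, 19), (343, 2), (32, 1), (53, 4)])
('side', 9.13, 'angle,width rel lip:', [(271, 16)])
('scene', 9.13, 'angle,width rel lip:', [(170, 27), (277, 17), (324, 16), (342, 1)])
('side', 9.13, 'angle,width rel lip:', [(81, 5), (271, 16)])
('scene', 9.13, 'angle,width rel lip:', [(206, 19), (329, 26), (345, 2)])
('side', 9.18, 'angle,width rel lip:', [(116, 46), (325, 18)])
```

```bash

python3 -m crank '[[[0.114,-0.672,0,0,0,0],[0.295,-0.613,0,0,0,0],[0.437,-0.54,0,0,0,0],[0.57,-0.437,0,0,0,0],[0.663,-0.275,0,0,0,0],[0.712,-0.094,0,0,0,0],[0.712,0.094,0,0,0,0],[0.663,0.275,0,0,0,0],[0.57,0.437,0,0,0,0],[0.437,0.57,0,0,0,0],[0.275,0.663,0,0,0,0],[0.094,0.712,0,0,0,0],[-0.094,0.712,0,0,0,0],[-0.275,0.663,0,0,0,0],[-0.437,0.57,0,0,0,0],[-0.57,0.437,0,0,0,0],[-0.663,0.275,0,0,0,0],[-0.712,0.094,0,0,0,0]]]'; python3 ear.py
```

```text
time: 10.73
ee_pos: [0.5248, -0.0473, 0.18]
tcp_rot: [180.0, 0.1, 77.7]
wrist_force: [-0.3, -6.2, 7.2]
opening: 0.029
grasp_force: 42.2
scene 10.73 angle,width rel lip: [(170, 19), (322, 15), (335, 3), (37, 3), (52, 23)]
side 10.78 angle,width rel lip: [(63, 14), (114, 6), (127, 13)]
```

```bash
sed -i "s/in ear(): /in ear(sys.argv[1:]): /" ear.py
python3 -m crank '[[[-0.712,-0.094,0,0,0,0],[-0.663,-0.275,0,0,0,0],[-0.57,-0.437,0,0,0,0],[-0.437,-0.57,0,0,0,0],[-0.275,-0.663,0,0,0,0],[-0.094,-0.712,0,0,0,0],[0.094,-0.712,0,0,0,0],[0.275,-0.663,0,0,0,0],[0.437,-0.57,0,0,0,0],[0.57,-0.437,0,0,0,0],[0.663,-0.275,0,0,0,0],[0.712,-0.094,0,0,0,0],[0.712,0.094,0,0,0,0],[0.663,0.275,0,0,0,0],[0.57,0.437,0,0,0,0],[0.437,0.57,0,0,0,0],[0.275,0.663,0,0,0,0],[0.094,0.712,0,0,0,0]]]'; python3 ear.py side
python3 -m crank '[[[-0.094,0.712,0,0,0,0],[-0.275,0.663,0,0,0,0],[-0.437,0.57,0,0,0,0],[-0.57,0.437,0,0,0,0],[-0.663,0.275,0,0,0,0],[-0.712,0.094,0,0,0,0],[-0.712,-0.094,0,0,0,0],[-0.663,-0.275,0,0,0,0],[-0.57,-0.437,0,0,0,0],[-0.437,-0.57,0,0,0,0],[-0.275,-0.663,0,0,0,0],[-0.094,-0.712,0,0,0,0]]]'; python3 ear.py side
```

```text
time: 12.33
ee_pos: [0.5806, -0.1021, 0.18]
tcp_rot: [-180.0, 0.0, 77.7]
wrist_force: [-7.5, -0.5, 10.7]
opening: 0.029
grasp_force: 42.5
side 12.33 angle,width rel lip: [(87, 29), (189, 13)]
time: 13.38
ee_pos: [0.47, -0.103, 0.18]
tcp_rot: [180.0, 0.0, 77.7]
wrist_force: [4.0, -0.2, 6.5]
opening: 0.0285
grasp_force: 42.1
side 13.38 angle,width rel lip: [(116, 45), (153, 2), (273, 16)]
```

```bash

python3 -m crank '[[[0.135,-0.85,0,0,0,0],[0.39,-0.766,0,0,0,0],[0.608,-0.608,0,0,0,0],[0.766,-0.39,0,0,0,0],[0.85,-0.135,0,0,0,0],[0.85,0.135,0,0,0,0],[0.766,0.39,0,0,0,0],[0.608,0.608,0,0,0,0],[0.39,0.766,0,0,0,0],[0.135,0.85,0,0,0,0],[-0.135,0.85,0,0,0,0],[-0.39,0.766,0,0,0,0],[-0.608,0.608,0,0,0,0],[-0.766,0.39,0,0,0,0],[-0.85,0.135,0,0,0,0],[-0.85,-0.135,0,0,0,0],[-0.766,-0.39,0,0,0,0],[-0.608,-0.608,0,0,0,0],[-0.39,-0.766,0,0,0,0],[-0.135,-0.85,0,0,0,0]]]'; python3 ear.py scene
python3 -m crank '[[[0.135,-0.85,0,0,0,0],[0.39,-0.766,0,0,0,0],[0.608,-0.608,0,0,0,0],[0.766,-0.39,0,0,0,0],[0.85,-0.135,0,0,0,0],[0.85,0.135,0,0,0,0],[0.766,0.39,0,0,0,0],[0.608,0.608,0,0,0,0],[0.39,0.766,0,0,0,0],[0.135,0.85,0,0,0,0],[-0.135,0.85,0,0,0,0],[-0.39,0.766,0,0,0,0],[-0.608,0.608,0,0,0,0],[-0.766,0.39,0,0,0,0],[-0.85,0.135,0,0,0,0],[-0.85,-0.135,0,0,0,0],[-0.766,-0.39,0,0,0,0],[-0.608,-0.608,0,0,0,0],[-0.39,-0.766,0,0,0,0],[-0.135,-0.85,0,0,0,0]]]'; python3 ear.py side
```

```text
time: 15.1
ee_pos: [0.4699, -0.1029, 0.18]
tcp_rot: [179.9, -0.0, 77.7]
wrist_force: [5.9, 0.4, 6.6]
opening: 0.029
grasp_force: 42.0
scene 15.1 angle,width rel lip: [(77, 18), (206, 18), (323, 14), (339, 1), (54, 1)]
time: 16.82
ee_pos: [0.4699, -0.1029, 0.18]
tcp_rot: [179.9, 0.0, 77.7]
wrist_force: [6.1, -0.1, 6.2]
opening: 0.0288
grasp_force: 42.0
side 16.82 angle,width rel lip: [(116, 45), (153, 2), (278, 16)]
```

```bash

python3 -m crank '[[[0.135,-0.85,0,0,0,0],[0.39,-0.766,0,0,0,0],[0.608,-0.608,0,0,0,0],[0.766,-0.39,0,0,0,0],[0.85,-0.135,0,0,0,0],[0.85,0.135,0,0,0,0],[0.766,0.39,0,0,0,0],[0.608,0.608,0,0,0,0],[0.39,0.766,0,0,0,0],[0.135,0.85,0,0,0,0],[-0.135,0.85,0,0,0,0],[-0.39,0.766,0,0,0,0],[-0.608,0.608,0,0,0,0],[-0.766,0.39,0,0,0,0],[-0.85,0.135,0,0,0,0],[-0.85,-0.135,0,0,0,0],[-0.766,-0.39,0,0,0,0],[-0.608,-0.608,0,0,0,0],[-0.39,-0.766,0,0,0,0],[-0.135,-0.85,0,0,0,0]]]'; python3 ear.py scene
python3 -m crank '[[[0.135,-0.85,0,0,0,0],[0.39,-0.766,0,0,0,0],[0.608,-0.608,0,0,0,0],[0.766,-0.39,0,0,0,0],[0.85,-0.135,0,0,0,0],[0.85,0.135,0,0,0,0],[0.766,0.39,0,0,0,0],[0.608,0.608,0,0,0,0],[0.39,0.766,0,0,0,0],[0.135,0.85,0,0,0,0],[-0.135,0.85,0,0,0,0],[-0.39,0.766,0,0,0,0],[-0.608,0.608,0,0,0,0],[-0.766,0.39,0,0,0,0],[-0.85,0.135,0,0,0,0],[-0.85,-0.135,0,0,0,0],[-0.766,-0.39,0,0,0,0],[-0.608,-0.608,0,0,0,0],[-0.39,-0.766,0,0,0,0],[-0.135,-0.85,0,0,0,0]]]'; python3 ear.py side
```

```text
time: 18.53
ee_pos: [0.4699, -0.1029, 0.18]
tcp_rot: [179.9, -0.0, 77.7]
wrist_force: [5.3, 0.0, 5.6]
opening: 0.0287
grasp_force: 42.0
scene 18.53 angle,width rel lip: [(109, 15), (206, 18), (322, 12), (336, 1)]
time: 20.25
ee_pos: [0.4699, -0.1029, 0.18]
tcp_rot: [179.9, 0.0, 77.7]
wrist_force: [4.8, -0.3, 6.3]
opening: 0.029
grasp_force: 42.0
side 20.25 angle,width rel lip: [(116, 45), (153, 2), (309, 17)]
```

```bash

python3 -m crank '[[[0.166,-0.94,0,0,0,0],[0.478,-0.827,0,0,0,0],[0.732,-0.614,0,0,0,0],[0.897,-0.327,0,0,0,0],[0.955,0,0,0,0,0],[0.897,0.327,0,0,0,0],[0.732,0.614,0,0,0,0],[0.478,0.827,0,0,0,0],[0.166,0.94,0,0,0,0],[-0.135,0.85,0,0,0,0],[-0.39,0.766,0,0,0,0],[-0.608,0.608,0,0,0,0],[-0.766,0.39,0,0,0,0],[-0.85,0.135,0,0,0,0],[-0.85,-0.135,0,0,0,0],[-0.766,-0.39,0,0,0,0],[-0.608,-0.608,0,0,0,0],[-0.39,-0.766,0,0,0,0],[-0.135,-0.85,0,0,0,0]]]'; python3 ear.py scene
python3 -m crank '[[[0.135,-0.85,0,0,0,0],[0.39,-0.766,0,0,0,0],[0.608,-0.608,0,0,0,0],[0.766,-0.39,0,0,0,0],[0.85,-0.135,0,0,0,0],[0.85,0.135,0,0,0,0],[0.766,0.39,0,0,0,0],[0.608,0.608,0,0,0,0],[0.39,0.766,0,0,0,0],[0.135,0.85,0,0,0,0],[-0.135,0.85,0,0,0,0],[-0.39,0.766,0,0,0,0],[-0.608,0.608,0,0,0,0],[-0.766,0.39,0,0,0,0],[-0.85,0.135,0,0,0,0],[-0.85,-0.135,0,0,0,0],[-0.766,-0.39,0,0,0,0],[-0.608,-0.608,0,0,0,0],[-0.39,-0.766,0,0,0,0],[-0.135,-0.85,0,0,0,0]]]'; python3 ear.py side
```

```text
time: 21.88
ee_pos: [0.4699, -0.1029, 0.18]
tcp_rot: [180.0, 0.0, 77.7]
wrist_force: [5.1, 0.5, 6.2]
opening: 0.0285
grasp_force: 42.0
scene 21.88 angle,width rel lip: [(149, 14), (206, 18), (322, 12)]
time: 23.6
ee_pos: [0.4699, -0.1029, 0.18]
tcp_rot: [180.0, 0.0, 77.7]
wrist_force: [5.2, 0.7, 6.1]
opening: 0.0292
grasp_force: 42.0
side 23.6 angle,width rel lip: [(116, 45), (153, 2), (345, 17)]
```

Over 8 s in band at about 19.5–20.5 turns/min. Now stop the crank and see how far the basket runs on.

```bash

python3 -m crank '[[[0,0,0,0,0,0],[0,0,0,0,0,0],[0,0,0,0,0,0],[0,0,0,0,0,0],[0,0,0,0,0,0],[0,0,0,0,0,0],[0,0,0,0,0,0],[0,0,0,0,0,0],[0,0,0,0,0,0],[0,0,0,0,0,0],[0,0,0,0,0,0],[0,0,0,0,0,0],[0,0,0,0,0,0],[0,0,0,0,0,0],[0,0,0,0,0,0]]]'; python3 ear.py side scene side
```

```text
time: 24.9
ee_pos: [0.4703, -0.1027, 0.18]
tcp_rot: [-180.0, 0.0, 77.7]
wrist_force: [-2.3, -1.4, 8.8]
opening: 0.0292
grasp_force: 42.3
side 24.9 angle,width rel lip: [(116, 45), (152, 3), (40, 11)]
scene 24.95 angle,width rel lip: [(206, 18), (322, 12), (25, 1), (39, 24)]
side 25.0 angle,width rel lip: [(116, 45), (152, 3), (40, 12)]
```

```bash
cat > sim.py <<'E'
import numpy as np
def run(deg_rows,I=.0065,d=.0063,lag=0.0):
    w=a=0;dt=1/1200
    for s in list(deg_rows)+[0]*30:
        wc=np.radians(s)*12
        for _ in range(100):
            T=.005*(wc-w)-.001*w
            if w<=0 and abs(T)<=d: w=0
            else: w=max(0,w+(T-d*(1 if w>=0 else -1))/I*dt)
            a+=w*dt
    return np.degrees(a)
if __name__=='__main__':
    for st in(12,15,18): print(st,[(n,round(run([st]*n))) for n in(3,4,5,6,8,10,12,16,20,24,30,36,40)])
    print('check first turn (18 rows of 15):')
E
python3 sim.py
```

```text
12 [(3, 3), (4, 5), (5, 7), (6, 10), (8, 15), (10, 22), (12, 29), (16, 45), (20, 62), (24, 80), (30, 108), (36, 137), (40, 156)]
15 [(3, 5), (4, 8), (5, 12), (6, 16), (8, 26), (10, 37), (12, 48), (16, 73), (20, 99), (24, 127), (30, 169), (36, 212), (40, 242)]
18 [(3, 8), (4, 12), (5, 18), (6, 24), (8, 38), (10, 52), (12, 68), (16, 102), (20, 138), (24, 176), (30, 233), (36, 291), (40, 330)]
check first turn (18 rows of 15):
```

```bash

python3 -m crank '[[[0.135,-0.85,0,0,0,0],[0.39,-0.766,0,0,0,0],[0.608,-0.608,0,0,0,0],[0.766,-0.39,0,0,0,0],[0.85,-0.135,0,0,0,0],[0.85,0.135,0,0,0,0],[0.766,0.39,0,0,0,0],[0.608,0.608,0,0,0,0],[0.39,0.766,0,0,0,0],[0.135,0.85,0,0,0,0],[-0.135,0.85,0,0,0,0],[-0.39,0.766,0,0,0,0],[-0.608,0.608,0,0,0,0],[-0.766,0.39,0,0,0,0],[-0.85,0.135,0,0,0,0],[-0.85,-0.135,0,0,0,0],[-0.766,-0.39,0,0,0,0],[-0.608,-0.608,0,0,0,0],[-0.39,-0.766,0,0,0,0],[-0.135,-0.85,0,0,0,0]]]' >/dev/null
python3 -m crank '[[[0.135,-0.85,0,0,0,0],[0.39,-0.766,0,0,0,0],[0.608,-0.608,0,0,0,0],[0.766,-0.39,0,0,0,0],[0.85,-0.135,0,0,0,0],[0.85,0.135,0,0,0,0],[0.766,0.39,0,0,0,0],[0.608,0.608,0,0,0,0],[0.39,0.766,0,0,0,0],[0.135,0.85,0,0,0,0],[0,0,0,0,0,0],[0,0,0,0,0,0],[0,0,0,0,0,0],[0,0,0,0,0,0],[0,0,0,0,0,0],[0,0,0,0,0,0],[0,0,0,0,0,0],[0,0,0,0,0,0],[0,0,0,0,0,0],[0,0,0,0,0,0]]]'; python3 -m crank '[[[0,0,0,0,0,0],[0,0,0,0,0,0],[0,0,0,0,0,0]]]' >/dev/null;  python3 ear.py side scene side
```

```text
time: 28.38
ee_pos: [0.5803, -0.1027, 0.18]
tcp_rot: [180.0, 0.0, 77.7]
wrist_force: [-1.8, 0.5, 10.0]
opening: 0.029
grasp_force: 42.4
side 28.63 angle,width rel lip: [(78, 10), (93, 17), (290, 16)]
scene 28.68 angle,width rel lip: [(165, 42), (298, 18), (325, 19)]
side 28.73 angle,width rel lip: [(78, 10), (93, 17), (289, 16)]
```

```bash

python3 -m crank '[[[-0.094,0.712,0,0,0,0],[-0.275,0.663,0,0,0,0],[-0.437,0.57,0,0,0,0],[-0.57,0.437,0,0,0,0],[-0.663,0.275,0,0,0,0],[-0.712,0.094,0,0,0,0],[-0.712,-0.094,0,0,0,0],[-0.663,-0.275,0,0,0,0],[-0.57,-0.437,0,0,0,0],[-0.437,-0.57,0,0,0,0],[-0.275,-0.663,0,0,0,0],[-0.094,-0.712,0,0,0,0],[0,0,0,0,0,0],[0,0,0,0,0,0],[0,0,0,0,0,0],[0,0,0,0,0,0],[0,0,0,0,0,0],[0,0,0,0,0,0],[0,0,0,0,0,0],[0,0,0,0,0,0]]]'; python3 -m crank '[[[0,0,0,0,0,0],[0,0,0,0,0,0]]]' >/dev/null;  python3 ear.py side scene side wrist
```

```text
time: 30.45
ee_pos: [0.4703, -0.1027, 0.18]
tcp_rot: [-180.0, 0.0, 77.7]
wrist_force: [-2.1, -0.1, 8.6]
opening: 0.0283
grasp_force: 42.3
side 30.62 angle,width rel lip: [(116, 45), (152, 3), (340, 17)]
scene 30.67 angle,width rel lip: [(206, 18), (321, 11), (333, 1), (347, 22)]
side 30.72 angle,width rel lip: [(116, 45), (152, 3), (340, 17)]
wrist 30.77 angle,width rel lip: [(261, 19), (303, 33), (339, 28), (90, 156)]
```

```bash
cat > blob.py <<'E'
from ear import *
def blob(m,im,rel,name=''):
    a=np.radians(rel+LIP); q=proj(m,np.array([C[0]+.13*np.cos(a),C[1]+.13*np.sin(a),.152]))
    g=(im.max(2)<62).astype(np.uint8); n,l,s,c=cv2.connectedComponentsWithStats(g)
    k=[i for i in range(1,n) if 20<s[i,4]<600]; k=min(k,key=lambda i:np.hypot(*(c[i]-q))); return c[k],s[k,4]
def meas(ims,rel,cams=('scene','side')):
    R=[]
    for n,im in zip(cams,ims):
        m=bot.camera_model(n); c,ar=blob(m,im,rel); R.append(ray(m,*c)); p=onz(m,*c,.151)
        print(n,c.round(1),ar,p[:2].round(4),end=' ')
        for ax in((.5262,-.1035),(.5266,-.1013),(.5255,-.106)): print(round((np.degrees(np.arctan2(p[1]-ax[1],p[0]-ax[0]))-LIP+180)%360-180,1),round(np.hypot(p[1]-ax[1],p[0]-ax[0]),4),end=' ; ')
        print()
    print('tri',tri(R).round(4))
if __name__=='__main__':
    meas([cv2.imread('pics/scene0.png'),cv2.imread('pics/side0.png')],270)
    A=[bot.camera(n) for n in('scene','side')]; meas(A,float(sys.argv[1])); cv2.imwrite('pics/s_now.png',A[1][:,:,::-1]);cv2.imwrite('pics/c_now.png',A[0][:,:,::-1])
    o=bot.get_obs(); m=bot.camera_model('wrist'); im=bot.camera('wrist'); 
    print('wrist lip->',proj(m,np.array([.5266+.15*np.cos(np.radians(LIP)),-.1013+.15*np.sin(np.radians(LIP)),.13])))
E
python3 blob.py 343
```

```text
scene [276.2 227.3] 93 [ 0.5354 -0.1742] -28.4 0.0713 ; -28.9 0.0734 ; -27.6 0.0689 ; 
side [281.  234.5] 151 [ 0.4185 -0.1826] -89.5 0.1336 ; -88.9 0.1353 ; -90.2 0.1316 ; 
tri [ 0.4697 -0.1179  0.0732]
scene [296.5 225.7] 24 [ 0.5716 -0.1254] 28.5 0.0504 ; 26.1 0.051 ; 31.4 0.05 ; 
side [329.6 218. ] 135 [ 0.5638 -0.2253] -18.7 0.1274 ; -19.1 0.1294 ; -18.0 0.1253 ; 
tri [ 0.5871 -0.1802  0.1523]
wrist lip-> (np.float64(518.8976512013379), np.float64(335.8372229305428))
```

```bash

python3 -m crank '[[[0.06,-0.572,0,0,0,0],[0.178,-0.547,0,0,0,0],[0.288,-0.498,0,0,0,0],[0.385,-0.427,0,0,0,0],[0.465,-0.338,0,0,0,0],[0.525,-0.234,0,0,0,0],[0.562,-0.12,0,0,0,0],[0.575,0,0,0,0,0],[0,0,0,0,0,0],[0,0,0,0,0,0],[0,0,0,0,0,0],[0,0,0,0,0,0],[0,0,0,0,0,0],[0,0,0,0,0,0],[0,0,0,0,0,0],[0,0,0,0,0,0]]]'
python3 blob.py 357; python3 ear.py side; python3 -c "
from h import *
md=bot.camera_model('side');ms=bot.camera_model('scene')
for m,u,v in((md,348.7,216),(md,341,216),(ms,280,259),(ms,281,254)):
  p=onz(m,u,v,.13); print(p,np.degrees(np.arctan2(p[1]+.1035,p[0]-.5262)))"
```

```text
time: 32.3
ee_pos: [0.5314, -0.1574, 0.18]
tcp_rot: [180.0, -0.0, 77.7]
wrist_force: [-0.1, -0.8, 8.4]
opening: 0.0287
grasp_force: 42.3
scene [276.2 227.3] 93 [ 0.5354 -0.1742] -28.4 0.0713 ; -28.9 0.0734 ; -27.6 0.0689 ; 
side [281.  234.5] 151 [ 0.4185 -0.1826] -89.5 0.1336 ; -88.9 0.1353 ; -90.2 0.1316 ; 
tri [ 0.4697 -0.1179  0.0732]
scene [269.  229.5] 23 [ 0.5284 -0.1968] -34.4 0.0933 ; -34.7 0.0955 ; -34.0 0.0908 ; 
side [333.4 207.4] 127 [ 0.6025 -0.2023] 1.9 0.1249 ; 1.1 0.1264 ; 2.8 0.1233 ; 
tri [ 0.5671 -0.2327  0.1945]
wrist lip-> (np.float64(425.00585365258996), np.float64(285.2839834842792))
side 32.45 angle,width rel lip: [(57, 5), (80, 36), (359, 15)]
[ 0.62738521 -0.24280795  0.13      ] -54.00752383450116
[ 0.61039577 -0.22816327  0.13      ] -55.96547795597718
[ 0.62621721 -0.24830079  0.13      ] -55.36627722705794
[ 0.61311263 -0.23127281  0.13      ] -55.775982697299085
```

```bash
python3 - <<'E'
from h import *
m=bot.camera_model('wrist'); im=bot.camera('wrist'); cv2.imwrite('pics/w_now.png',im[:,:,::-1]); A=(.5266,-.1013)
def pr(m,im,r,z,rel):
    a=np.radians(rel-54.2); uv=np.array([proj(m,np.array([A[0]+r*np.cos(x),A[1]+r*np.sin(x),z])) for x in a],np.float32)
    return cv2.remap(im.max(2),uv[:,:1],uv[:,1:],cv2.INTER_LINEAR)[:,0]
rel=np.arange(-24,25,1)
for r in(.122,.130,.138,.142): print('now ear',r,list(map(int,pr(m,im,r,.155,rel))))
for r in(.15,.16): print('now lip',r,list(map(int,pr(m,im,r,.13,rel))))
m1=np.load('m1.npy',allow_pickle=True).item(); w1=cv2.imread('pics/w1.png')
for r in(.14,.15,.16): print('w1 lip',r,list(map(int,pr(m1,w1,r,.13,rel))))
E
```

```text
now ear 0.122 [50, 50, 48, 48, 47, 51, 49, 50, 50, 49, 51, 44, 201, 223, 222, 186, 184, 81, 114, 115, 108, 109, 51, 48, 48, 52, 52, 51, 49, 51, 54, 52, 53, 56, 59, 57, 61, 61, 63, 179, 226, 231, 234, 232, 234, 232, 233, 232, 234]
now ear 0.13 [45, 47, 45, 48, 47, 51, 46, 48, 46, 52, 53, 44, 211, 222, 223, 207, 181, 118, 116, 113, 113, 112, 47, 47, 51, 48, 45, 47, 52, 54, 55, 52, 52, 57, 56, 60, 64, 64, 58, 235, 229, 225, 235, 235, 237, 233, 233, 229, 233]
now ear 0.138 [45, 42, 46, 40, 35, 43, 46, 45, 45, 47, 40, 44, 44, 35, 29, 171, 46, 48, 45, 94, 114, 111, 42, 46, 45, 43, 46, 45, 51, 51, 48, 53, 54, 58, 58, 60, 58, 61, 218, 233, 234, 234, 225, 226, 225, 227, 229, 233, 234]
now ear 0.142 [47, 45, 45, 43, 45, 45, 37, 45, 46, 41, 45, 47, 47, 34, 35, 47, 51, 46, 49, 55, 49, 126, 45, 52, 50, 49, 55, 53, 56, 57, 56, 63, 61, 65, 64, 65, 66, 59, 241, 228, 232, 233, 227, 229, 233, 234, 229, 232, 227]
now lip 0.15 [48, 53, 45, 49, 43, 48, 52, 45, 46, 47, 42, 214, 223, 220, 184, 181, 89, 117, 116, 108, 116, 40, 46, 50, 45, 48, 48, 50, 51, 50, 50, 56, 53, 56, 61, 68, 64, 210, 236, 236, 239, 2
[... 336 characters left out ...]
181, 181, 180, 150, 152, 163, 165, 158, 169, 178, 175, 181, 178, 176, 188, 181, 176, 127, 128, 131, 184, 148, 220, 224, 224, 233, 229, 233, 233, 233, 226, 229, 229, 234, 234, 230, 230]
w1 lip 0.15 [184, 185, 180, 181, 184, 187, 186, 184, 180, 185, 220, 235, 231, 227, 197, 181, 130, 164, 165, 159, 167, 176, 178, 178, 179, 178, 188, 183, 140, 125, 124, 172, 179, 213, 230, 230, 231, 232, 233, 233, 227, 229, 231, 229, 230, 231, 230, 225, 228]
w1 lip 0.16 [153, 159, 163, 159, 160, 163, 160, 157, 159, 155, 175, 225, 221, 223, 219, 181, 128, 162, 164, 157, 162, 179, 180, 177, 181, 183, 185, 181, 139, 127, 136, 188, 169, 232, 227, 229, 229, 227, 231, 231, 232, 232, 227, 227, 231, 230, 230, 231, 230]
```

```bash
python3 - <<'E'
from h import *
m=bot.camera_model('scene'); now=cv2.imread('pics/c_now.png'); old=cv2.imread('pics/scene0.png')
rel=np.arange(-24,25,1)
for A in((.5266,-.1013),(.5255,-.106)):
  def pr(im,r,z):
    a=np.radians(rel-54.2); uv=np.array([proj(m,np.array([A[0]+r*np.cos(x),A[1]+r*np.sin(x),z])) for x in a],np.float32)
    return list(map(int,cv2.remap(im.max(2),uv[:,:1],uv[:,1:],cv2.INTER_LINEAR)[:,0]))
  for r in(.125,.135,.142): print('ear',r,pr(now,r,.155))
  for r in(.15,.165): print('lip now',r,pr(now,r,.13)); print('lip old',r,pr(old,r,.13))
E
```

```text
ear 0.125 [105, 108, 108, 113, 117, 115, 111, 114, 118, 117, 119, 118, 118, 122, 123, 122, 123, 123, 125, 122, 95, 80, 67, 58, 45, 38, 36, 36, 33, 29, 28, 27, 25, 24, 34, 42, 45, 61, 97, 117, 121, 123, 125, 122, 115, 110, 108, 108, 109]
ear 0.135 [57, 68, 72, 73, 72, 72, 73, 72, 64, 56, 55, 64, 71, 74, 74, 74, 76, 74, 75, 75, 65, 26, 14, 11, 11, 10, 11, 10, 11, 11, 11, 11, 10, 10, 11, 11, 16, 33, 70, 75, 79, 81, 81, 81, 81, 82, 75, 63, 53]
ear 0.142 [48, 46, 52, 68, 74, 75, 75, 75, 76, 65, 48, 41, 48, 65, 75, 76, 75, 77, 77, 77, 67, 42, 17, 11, 11, 11, 10, 11, 11, 12, 12, 12, 11, 11, 11, 10, 18, 46, 78, 82, 82, 82, 82, 83, 83, 74, 56, 44, 49]
lip now 0.15 [51, 52, 51, 52, 52, 53, 53, 53, 53, 53, 53, 54, 53, 79, 91, 68, 44, 42, 42, 43, 50, 55, 57, 58, 58, 57, 55, 55, 53, 55, 66, 66, 66, 61, 58, 58, 57, 57, 58, 58, 57, 57, 57, 57, 56, 56, 55, 55, 55]
lip old 0.15 [50, 50, 49, 49, 49, 50, 50, 50, 50, 51, 51, 51, 51, 76, 88, 73, 62, 67, 52, 52, 62, 71, 76, 80, 84, 87, 88, 85, 58, 52, 80, 88, 73, 60, 55, 55, 55, 55, 55, 55, 55, 54, 55, 54, 53, 53, 53, 53, 53]
lip now 0.165 [49, 49, 50, 50
[... 1170 characters left out ...]
4, 65, 59, 57, 57, 58, 57, 57, 57, 57, 56, 56, 56, 56, 55, 55]
lip old 0.15 [50, 50, 50, 49, 49, 49, 49, 48, 49, 49, 50, 50, 50, 51, 57, 93, 82, 73, 78, 77, 73, 77, 87, 91, 93, 94, 95, 96, 97, 77, 55, 67, 90, 79, 64, 55, 55, 54, 55, 54, 54, 54, 54, 54, 54, 54, 53, 53, 52]
lip now 0.165 [48, 47, 48, 49, 49, 49, 50, 50, 51, 51, 51, 51, 52, 52, 52, 58, 70, 61, 49, 50, 50, 53, 61, 62, 62, 62, 67, 65, 61, 56, 57, 68, 70, 61, 54, 54, 54, 54, 55, 54, 54, 54, 55, 55, 56, 55, 54, 53, 53]
lip old 0.165 [46, 46, 46, 47, 47, 47, 48, 48, 49, 49, 49, 50, 49, 48, 50, 55, 68, 70, 81, 87, 87, 91, 100, 100, 100, 100, 103, 102, 89, 57, 55, 64, 67, 58, 52, 52, 52, 52, 52, 53, 52, 52, 52, 53, 53, 53, 52, 52, 51]
```

Wrist and scene both place the ear about 6° past the lip, each measured against the lip in the same picture. A short reverse nudge of the crank corrects it.

```bash
cat > fin.py <<'E'
from h import *
m=bot.camera_model('scene'); now=bot.camera('scene'); A=(.526,-.1035); rel=np.arange(-30,31,.5)
a=np.radians(rel-54.2)
for r in(.132,.137,.142):
    uv=np.array([proj(m,np.array([A[0]+r*np.cos(x),A[1]+r*np.sin(x),.155])) for x in a],np.float32)
    p=cv2.remap(now.max(2),uv[:,:1],uv[:,1:],cv2.INTER_LINEAR)[:,0]; k=rel[p<35]; print(r,k.min(),k.max(),'mid',(k.min()+k.max())/2+.8)
print(bot.get_obs()['time'])
E
python3 fin.py
python3 -m crank '[[[-0.575,0,0,0,0,0],[-0.562,0.12,0,0,0,0],[-0.525,0.234,0,0,0,0],[-0.465,0.338,0,0,0,0],[0,0,0,0,0,0],[0,0,0,0,0,0],[0,0,0,0,0,0],[0,0,0,0,0,0],[0,0,0,0,0,0],[0,0,0,0,0,0],[0,0,0,0,0,0]]]'; python3 fin.py
```

```text
0.132 -2.5 14.0 mid 6.55
0.137 -2.0 13.5 mid 6.55
0.142 -2.0 13.0 mid 6.3
32.6
time: 33.52
ee_pos: [0.4889, -0.144, 0.18]
tcp_rot: [180.0, 0.0, 77.7]
wrist_force: [-0.5, -1.5, 8.4]
opening: 0.0286
grasp_force: 42.3
0.132 -14.0 2.5 mid -4.95
0.137 -14.0 2.5 mid -4.95
0.142 -14.0 2.5 mid -4.95
33.5667
```

```bash

python3 -m crank '[[[0.465,-0.338,0,0,0,0],[0.525,-0.234,0,0,0,0],[0,0,0,0,0,0],[0,0,0,0,0,0],[0,0,0,0,0,0],[0,0,0,0,0,0],[0,0,0,0,0,0],[0,0,0,0,0,0],[0,0,0,0,0,0]]]'; python3 fin.py
```

```text
time: 34.32
ee_pos: [0.5089, -0.1553, 0.18]
tcp_rot: [179.9, 0.0, 77.7]
wrist_force: [0.4, 0.5, 9.5]
opening: 0.0289
grasp_force: 42.4
0.132 -7.5 9.0 mid 1.55
0.137 -7.0 9.0 mid 1.8
0.142 -7.0 9.0 mid 1.8
34.3667
```

```bash

python3 -m crank '[[[-0.334,0.134,0,0,0,0],[0,0,0,0,0,0],[0,0,0,0,0,0],[0,0,0,0,0,0],[0,0,0,0,0,0],[0,0,0,0,0,0],[0,0,0,0,0,0]]]'; python3 fin.py
```

```text
time: 34.95
ee_pos: [0.5021, -0.1527, 0.18]
tcp_rot: [180.0, 0.0, 77.7]
wrist_force: [0.1, -0.5, 9.9]
opening: 0.0291
grasp_force: 42.4
0.132 -10.0 6.5 mid -0.95
0.137 -9.5 6.5 mid -0.7
0.142 -9.5 6.5 mid -0.7
35.0
```

Within 1°. Release, lift straight up, and check again.

```bash

python3 -m crank '[[[0,0,0,0,0,0],[0,0,0,0,0,0],[0,0,0,0,0,0],[0,0,0,0,0,0],[0,0,0,0,0,0],[0,0,0,0,0,0],[0,0,0,0,0,0]]]' 1; python3 fin.py
python3 -m crank '[[[0,0,0.2,0,0,0],[0,0,0.6,0,0,0],[0,0,0.9,0,0,0],[0,0,0.9,0,0,0],[0,0,0.9,0,0,0],[0,0,0.9,0,0,0],[0,0,0.9,0,0,0],[0,0,0.9,0,0,0],[0,0,0.9,0,0,0],[0,0,0.5,0,0,0],[0,0,0,0,0,0],[0,0,0,0,0,0]]]'; python3 fin.py; python3 - <<'E'
from h import *
m=bot.camera_model('wrist'); im=bot.camera('wrist'); A=(.5266,-.1013); rel=np.arange(-30,31,.5); a=np.radians(rel-54.2)
for r,z in((.12,.155),(.13,.155),(.138,.155),(.155,.13)):
    uv=np.array([proj(m,np.array([A[0]+r*np.cos(x),A[1]+r*np.sin(x),z])) for x in a],np.float32)
    p=cv2.remap(im.max(2),uv[:,:1],uv[:,1:],cv2.INTER_LINEAR)[:,0]; k=rel[p<85]; print(r,k.min() if len(k) else 0,k.max() if len(k) else 0,(k.min()+k.max())/2+.3 if len(k) else 0, list(map(int,p[::3])))
E
```

```text
time: 35.58
ee_pos: [0.5011, -0.1521, 0.1795]
tcp_rot: [-180.0, -0.0, 77.7]
wrist_force: [0.3, 0.9, 0.4]
opening: 0.0856
grasp_force: 0.0
0.132 -10.5 6.0 mid -1.45
0.137 -10.5 6.0 mid -1.45
0.142 -10.0 6.0 mid -1.2
35.6333
time: 36.63
ee_pos: [0.5014, -0.1522, 0.3318]
tcp_rot: [179.9, 0.0, 77.7]
wrist_force: [1.1, -0.5, -1.2]
opening: 0.0855
grasp_force: 0.0
0.132 -10.5 6.0 mid -1.45
0.137 -10.5 6.0 mid -1.45
0.142 -10.0 6.0 mid -1.2
36.6833
0.12 -12.0 5.5 -2.95 [182, 178, 178, 177, 182, 178, 180, 179, 177, 176, 177, 186, 56, 59, 63, 58, 63, 61, 61, 59, 63, 61, 61, 59, 100, 108, 163, 226, 231, 232, 230, 226, 224, 227, 223, 231, 231, 229, 219, 209, 209]
0.13 -11.5 5.0 -2.95 [183, 183, 183, 182, 189, 183, 181, 177, 174, 175, 178, 174, 135, 64, 63, 62, 63, 64, 60, 65, 64, 64, 67, 63, 125, 131, 183, 230, 229, 225, 226, 229, 228, 226, 226, 228, 223, 221, 229, 225, 229]
0.138 -11.0 4.5 -2.95 [185, 181, 183, 186, 179, 183, 179, 182, 175, 172, 228, 229, 239, 54, 62, 59, 61, 60, 57, 64, 62, 65, 64, 83, 127, 179, 229, 228, 227, 225, 230, 227, 224, 223, 230, 225, 225, 218, 226, 225, 226]
0.155 -11.0 4.0 -3.2 [171, 177, 177, 179, 176, 189, 179, 181, 200, 233, 225, 231, 227, 62, 62, 63, 65, 62, 65, 62, 66, 61, 66, 112, 122, 180, 230, 223, 224, 225, 227, 226, 224, 225, 228, 225, 221, 227, 226, 222, 226]
```

Scene says −1.3° and wrist −2.9°. There is time to spare, so I regrasp for one small forward nudge.

```bash

python3 -m crank '[[[0,0,-0.5,0,0,0],[0,0,-0.9,0,0,0],[0,0,-0.9,0,0,0],[0,0,-0.9,0,0,0],[0,0,-0.9,0,0,0],[0,0,-0.9,0,0,0],[0,0,-0.9,0,0,0],[0,0,-0.9,0,0,0],[0,0,-0.6,0,0,0],[0,0,-0.2,0,0,0],[0,0,0,0,0,0],[0,0,0,0,0,0]]]' 
python3 -m crank '[[[0,0,0,0,0,0],[0,0,0,0,0,0],[0,0,0,0,0,0],[0,0,0,0,0,0],[0,0,0,0,0,0],[0,0,0,0,0,0],[0,0,0,0,0,0]]]' 0 40; python3 fin.py
python3 -m crank '[[[0.334,-0.134,0,0,0,0],[0,0,0,0,0,0],[0,0,0,0,0,0],[0,0,0,0,0,0],[0,0,0,0,0,0],[0,0,0,0,0,0],[0,0,0,0,0,0]]]'; python3 fin.py
```

```text
time: 37.73
ee_pos: [0.5009, -0.152, 0.1797]
tcp_rot: [-180.0, -0.0, 77.7]
wrist_force: [-0.6, -0.8, 1.1]
opening: 0.0852
grasp_force: 0.0
time: 38.32
ee_pos: [0.5013, -0.1522, 0.1801]
tcp_rot: [180.0, 0.0, 77.7]
wrist_force: [0.3, 0.4, 4.2]
opening: 0.0286
grasp_force: 39.4
0.132 -10.5 6.0 mid -1.45
0.137 -10.5 6.0 mid -1.45
0.142 -10.0 6.0 mid -1.2
38.3667
time: 38.95
ee_pos: [0.5085, -0.155, 0.18]
tcp_rot: [179.9, 0.0, 77.7]
wrist_force: [-0.1, 0.2, 5.2]
opening: 0.0286
grasp_force: 40.6
0.132 -8.5 8.0 mid 0.55
0.137 -8.5 8.0 mid 0.55
0.142 -8.5 7.5 mid 0.30000000000000004
39.0
```

```bash

python3 -m crank '[[[0,0,0,0,0,0],[0,0,0,0,0,0],[0,0,0,0,0,0],[0,0,0,0,0,0],[0,0,0,0,0,0],[0,0,0,0,0,0],[0,0,0,0,0,0]]]' 1
python3 -m crank '[[[0,0,0.2,0,0,0],[0,0,0.6,0,0,0],[0,0,0.9,0,0,0],[0,0,0.9,0,0,0],[0,0,0.9,0,0,0],[0,0,0.9,0,0,0],[0,0,0.9,0,0,0],[0,0,0.9,0,0,0],[0,0,0.9,0,0,0],[-0.4,0.2,0.4,0,0,0],[-0.6,0.3,0,0,0,0],[-0.6,0.3,0,0,0,0],[-0.3,0.2,0,0,0,0],[0,0,0,0,0,0],[0,0,0,0,0,0],[0,0,0,0,0,0],[0,0,0,0,0,0]]]'; python3 fin.py
python3 - <<'E'
from h import *
m=bot.camera_model('wrist'); im=bot.camera('wrist'); A=(.5266,-.1013); rel=np.arange(-30,31,.5); a=np.radians(rel-54.2)
for r,z in((.12,.155),(.13,.155),(.138,.155)):
    uv=np.array([proj(m,np.array([A[0]+r*np.cos(x),A[1]+r*np.sin(x),z])) for x in a],np.float32)
    p=cv2.remap(im.max(2),uv[:,:1],uv[:,1:],cv2.INTER_LINEAR)[:,0]; k=rel[p<85]; print(r,k.min(),k.max(),(k.min()+k.max())/2+.3)
E
python3 fin.py
```

```text
time: 39.58
ee_pos: [0.5078, -0.1548, 0.1795]
tcp_rot: [-180.0, -0.0, 77.7]
wrist_force: [0.0, -0.0, 0.4]
opening: 0.0855
grasp_force: 0.0
time: 41.0
ee_pos: [0.4701, -0.1349, 0.3292]
tcp_rot: [-180.0, -0.0, 77.7]
wrist_force: [0.2, -0.2, -0.8]
opening: 0.0852
grasp_force: 0.0
0.132 -8.5 8.0 mid 0.55
0.137 -8.0 8.0 mid 0.8
0.142 -8.0 7.5 mid 0.55
41.05
0.12 -10.5 7.5 -1.2
0.13 -9.5 7.0 -0.95
0.138 -9.0 6.5 -0.95
0.132 -8.5 8.0 mid 0.55
0.137 -8.0 8.0 mid 0.8
0.142 -8.0 7.5 mid 0.55
41.15
```

The ear sits within about 1° of the lip in both views, at rest, with the hand clear.

```bash
python3 -c "
from workcell import bot
print(bot.job_done())"
```

```text
the job is handed in; nothing more can be done
None
```

I handed the job in at about 41 s: the basket spun at about 19–20 turns a minute for over 8 s and now stands still with its ear within about 1° of the lip; the hand is clear. I set the final position with two small backward crank nudges.

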